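# Close the nozzle drawer, then slide the build plate out to its line and hold it

### The job

On the small drawer unit lies a printer build plate with a fresh print on it, which someone needs to reach from underneath. First push the open drawer home until it snaps shut; then slide the plate (it has an upright tab to hold it by; do not lift it) straight out over the drawer side of the unit until the engraved line across the plate lies along the unit's front top edge. More than half of the plate then hangs over and would tip, so keep hold of it, level and still resting on the unit: finish while holding it, and leave the other things on the bench alone.

Things in the scene. Friction and masses are not known exactly. Their poses are not given: they have to be found in the camera images.
- unit: grey sheet-metal drawer unit fixed to the bench, 360 mm deep (x) x 190 mm wide (y) x 100 mm high; origin at the centre of its underside; its own -x axis points out of the drawer side (front), which looks roughly to the robot's left; its flat top is 100 mm above the bench and has no rim or guides
- unit_edge (a point): the middle of the unit's front top edge (the straight edge above the drawer, 190 mm long along the unit's y axis), 180 mm from the unit's centre along its -x axis, 100 mm above the bench; axes as the unit's
- drawer (a joint): how far the drawer is open, m: 0 is fully home, up to 0.16; it slides along the unit's x axis, opening to -x. Friction about 0.5 N; a spring catch resists with about 3 N from 17 to 8 mm before home, then pulls the drawer shut. Its white face is flush with the unit's front when home
- drawer_handle (a point): the middle of the drawer's handle, a horizontal steel bar about 10 mm thick and 100 mm long along the unit's y axis, 35 mm in front of the drawer face, 69 mm above the bench; moves with the drawer; axes as the unit's
- plate_line (a point): the middle of the engraved dark line, 4 mm wide, that runs straight across the whole top face of the aluminium build plate, 160 mm from its outer end and 100 mm from its inner end; this point is on the plate's top face, on its centreline; axes as the plate's
- plate_tab (a point): the centre of the plate's grip tab, an upright black block fixed on the plate, 12 mm thick along the plate's x, 50 mm wide along its y, 38 mm high above the plate's top face (this point is half-way up, 19 mm above the top face), 78 mm from the line towards the inner end, on the centreline; axes as the plate's
- plate: loose aluminium build plate, 260 mm long (x) x 140 mm wide (y) x 6 mm thick, 0.45 to 0.8 kg, lying flat on the unit; its -x axis points to the outer end, which carries a grey printed bracket 36 mm high, its +x to the inner end with the tab; origin at the centre of its underside; it balances about 27 mm from the line towards the outer end
- spool: bystander: loose black filament spool lying flat, 160 mm across, 60 mm high; origin at the centre of its underside
- mouse: bystander: loose black computer mouse, 100 x 60 x 26 mm; origin at the centre of its underside
- scraper: bystander: loose print scraper (a flat spatula with a handle) lying on the bench, about 280 mm long; origin about its middle on the bench

How it is judged:
On the way, in this order (a step that is already met when the one before it is completed fails the run):
1. the drawer is home, snapped shut (value of joint drawer below 0.004 m), for 0.3 s.
2. the plate has been slid out until its line is at the unit's front edge (x of plate_line in the frame of unit_edge between -0.007 and 0.007 m), for 0.3 s.
At the end, for the whole second after the job is handed in: The drawer is home (within 4 mm); the plate's line lies along the unit's front top edge (middle within 7 mm, within 4 degrees of parallel); the plate is level within 2 degrees, at rest, still resting on the unit with at least 1 N, and held by the fingers (at least 1 N), through the last second (all of step 2 and value of joint drawer below 0.004 m and angle between the x axis of plate and the x axis of unit, either way round below 0.07 rad and angle between plate's own z axis and vertical below 0.035 rad and contact force between plate and unit above 1 N and contact force between the fingers and plate above 1 N and linear speed of plate below 0.01 m/s); the arm keeps its last pose, push and grip.
It fails at once if the plate is slid out before the drawer is shut (value of joint drawer above 0.02 m and distance of plate from where it was at the start of the episode above 0.05 m).
It fails at once if the plate tips (more than 8 degrees) (angle between plate's own z axis and vertical above 0.14 rad).
It fails at once if the plate is lifted clear of the unit (more than 15 mm) or falls off (z of plate_line in the frame of unit_edge above 0.021 m or z of plate_line in the frame of unit_edge below -0.02 m).
It fails at once if the spool, the mouse or the scraper is pushed away (more than 30 mm) (distance of any of spool, mouse, scraper from where it was at the start of the episode above 0.03 m).
It also fails if it takes over 48 s, if anything falls off the work surface, if the arm or the gripper's body presses on something with over 40 N, if the wrist force passes 120 N, or if a joint passes its speed limit or range.

### The arm

A 7-joint arm with a two-finger parallel gripper is mounted at the origin on the work surface. World frame = base frame: x ahead of the robot, y to its left, z up, the work surface at z = 0. Lengths are in m, angles in rad, forces in N, time in s.
With the tool pointing down it reaches from about 0.4 to 0.85 m from the base axis. Payload 10.4 kg.
Tool frame: the origin (TCP) lies midway between the tips of the shut fingers; the grasp point (between the pads) lies 19 mm behind it; z points along the fingers, x is the direction in which the jaws open and shut, and the axes are right-handed (so a half turn about z gives the same grasp; the last joint's range is limited). The gripper opens to 85 mm and grips with 20 to 120 N. Pads are 22 mm wide; open, the fingers measure 114 mm over their backs; the gripper's body (76 mm by 85 mm) begins 54 mm behind the grasp point. The pads swing forward as they close: fully open they stand 13 mm farther back than shut.
Start: joints at [1.128, 0.332, -0.065, 1.46, 0.022, 1.35, -0.088], TCP at [0.255, -0.571, 0.206] pointing down, gripper open.
Joint ranges: [-2.6, 2.6], [-0.5, 2.12], [-1.47, 1.34], [0.16, 2.42], [-1.27, 4.41], [0.06, 2.06], [-2.6, 2.6]. Speed limits (rad/s): [2.22, 2.22, 2.79, 2.79, 3.14, 3.14, 3.14].

### API

Orientations are given as a unit quaternion [x, y, z, w].
In Python, from workcell import monitor, eyes, ticket, models gives the robot as it stands.
- The arm moves only by the tool servo_tool, never from a script. Its argument "motion" is a list of rows, each a list of 7 numbers: the opening, from 0 (shut) to 1 (fully open), then the shift along the tool's x, y, z in m, then the turn, a rotation vector about the tool's x, y, z in degrees. In form: [[fingers, tx, ty, tz, rx, ry, rz], ...]. A call has 1 to 20 rows; each row is the pose to reach, as a shift and turn from the pose commanded when the call began, along the tool's axes at that moment; what a row does not reach only later rows make up. A row lasts 1/8 s, in which the tool goes at most 62.5 mm and 10.7 degrees, less where a joint would pass 70% of its speed; a pose out of reach is approached as far as the arm can. A call with a gripper value outside its range is refused whole. The fingers move at their own pace and stop on an object; "grip_force" is the grip in N (left out, the last holds). Time passes only in rows, so rows that repeat a pose let the fingers close. It gives the time, the measured TCP pose, the force and the opening at its end, in the units of the state.
- monitor.get_obs(): the state, without advancing time (a new reading comes with each control period).
- eyes.camera(name): name is "side" or "top"; returns (picture, depth): 384x512x3 uint8, blue, green, red; 384x512 float32, m along the optical axis (not along the pixel's ray), 0 where there is no reading.
- eyes.camera_info(name): a dict with "intrinsics" (3x3 intrinsics, pixels), "extrinsics" (4x4, takes a point from world to camera coordinates). Camera axes: x right, y down, z forward; pixel columns grow to the right and rows downward; lengths in m; the calibration is good to about 2 mm. A picture is of the moment at which its call begins. camera_info takes no time and is no camera call.
- ticket.hand_in(): hands the job in, once; it reports no verdict.
Trained networks look in the newest picture that a camera, given by its name, has taken for a name from the list of things; names that differ only in an ending like _2 or _b are one class to them, and where a whole thing is asked for, a point or a joint stands for the part that bears it (a point fixed in the world has none). Each returns a list of dicts, best first, with "confidence" (0 to 1); they miss things now and then, are a little off and sometimes report something else, mostly with a low value. They report only what shows in the picture. A call takes as long as a camera call.
- models.boxes_of(camera, thing): "point" ([x, y, z] in m, in the coordinates of the camera as it stood for that picture, good to about 4 mm: the middle of the surface that is visible of it).
The state is a dict: "clock": time; "joint_pos": joint angles; "joint_velocities": joint speeds; "tau": joint torques, N m; "position": TCP position; "ee_rot": TCP orientation; "ft_force": force on the tool from outside, world axes, zero at the start; "torque": the same for the moment, N m; "grip_width": opening from 0.0 (shut) to 1.0 (fully open).
Only numpy, scipy, OpenCV 4.12 (cv2) and the standard library are available. Lean on these libraries where they do the work, as an engineer would, in place of code of your own. Each camera call takes 0.05 s, during which the arm holds its last target. There are 200 camera calls.

## Working session

There is one attempt and no reset: what is moved stays moved. The work goes in short steps, Python scripts to look and compute and a tool call to move; the robot and the scene stay as the last step left them, time stands still between calls to the robot, and variables do not carry over. Pictures are saved under pics/ and viewed, about 8 in all and at most 12, crops included, and the job is handed in when it is done.

Besides the shell and the picture viewer there is one more tool, called after ">>>" as name(argument=value, ...) on one line, values as JSON. servo_tool: Moves the arm, as the interface text tells. Its arguments: {"type":"object","properties":{"motion":{"type":"array"},"grip_force":{"type":"number"}},"required":["motion"]}

```bash
mkdir -p pics
cat > h.py <<'E'
import numpy as np, cv2
from workcell import monitor, eyes, ticket, models
np.set_printoptions(precision=4,suppress=True)
def shot(n,f=None):
    p,d=eyes.camera(n); i=eyes.camera_info(n)
    if f: cv2.imwrite('pics/'+f,p)
    return p,d,np.array(i['intrinsics']),np.array(i['extrinsics'])
def w(pc,E): return (np.linalg.inv(E)@np.r_[pc,1])[:3]
def px(u,v,d,K,E):
    return w(np.linalg.inv(K)@[u,v,1]*d,E)
def cloud(d,K,E):
    v,u=np.indices(d.shape); r=np.stack([u,v,np.ones_like(u)],-1)@np.linalg.inv(K).T*d[...,None]
    P=r@np.linalg.inv(E)[:3,:3].T+np.linalg.inv(E)[:3,3]; P[d==0]=np.nan; return P
E
python3 - <<'E'
from h import *
for n in('top','side'):
    p,d,K,E=shot(n,n+'0.png'); print(n,K.ravel(),np.linalg.inv(E)[:3,3])
    for t in('unit','drawer','drawer_handle','plate_line','plate_tab','plate','spool','mouse','scraper'):
        for r in models.boxes_of(n,t)[:2]: print(t,round(r['confidence'],2),w(r['point'],E))
o=monitor.get_obs();print(o)
a=cv2.imread('pics/top0.png');b=cv2.imread('pics/side0.png');
E
```

```text
top [458.7898   0.     248.9446   0.     458.7898 192.7905   0.       0.
   1.    ] [ 0.5432 -0.0261  1.4994]
unit 0.64 [ 0.5942 -0.0349  0.0995]
drawer 0.66 [0.612  0.4786 0.0281]
drawer 0.62 [0.6103 0.1016 0.0191]
drawer_handle 0.62 [0.6131 0.0976 0.0202]
plate_line 0.88 [ 0.5616 -0.1102  0.1032]
plate_tab 0.8 [ 0.5589 -0.1091  0.1041]
plate 0.66 [ 0.5616 -0.1082  0.1079]
spool 0.74 [0.7942 0.0078 0.0015]
spool 0.7 [ 0.4819 -0.5051  0.057 ]
mouse 0.63 [0.6133 0.4788 0.0303]
scraper 0.65 [0.7948 0.0057 0.0021]
side [430.0244   0.     252.4158   0.     430.0244 193.4635   0.       0.
   1.    ] [0.3163 0.817  0.9887]
unit 0.67 [0.5791 0.021  0.0741]
drawer 0.58 [0.6082 0.0874 0.0436]
drawer_handle 0.66 [0.6072 0.08   0.0437]
plate_line 0.94 [ 0.5572 -0.1001  0.1061]
plate_tab 0.8 [ 0.5589 -0.1018  0.1073]
plate 0.69 [ 0.5621 -0.1024  0.1087]
spool 0.87 [ 0.4764 -0.4899  0.056 ]
mouse 0.6 [0.6128 0.4819 0.0249]
scraper 0.9 [0.7938 0.0091 0.0059]
{'clock': 1.0, 'joint_pos': array([ 1.1284,  0.3322, -0.0647,  1.4601,  0.0216,  1.3499, -0.0885]), 'joint_velocities': array([0.0011, 0.0014, 0.0014, 0.0026, 0.0004, 0.0003, 0.0009]), 'tau': array([ -0.0004, -62.5235,   0.0486, -39.1841,   0.0164,   0.0018,
         0.    ]), 'position': array([ 0.2547, -0.5708,  0.2058]), 'ee_rot': array([ 0.8389, -0.5443,  0.    ,  0.    ]), 'ft_force': array([-0.0491,  0.3701,  0.1167]), 'torque': array([-0.0445, -0.0067,  0.0026]), 'grip_width': 0.999975426598718}
```

View pics/top0.png

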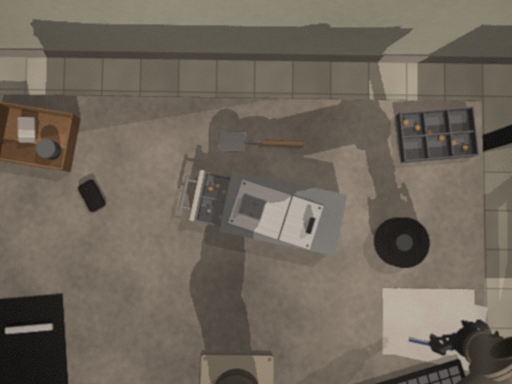

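View pics/side0.png

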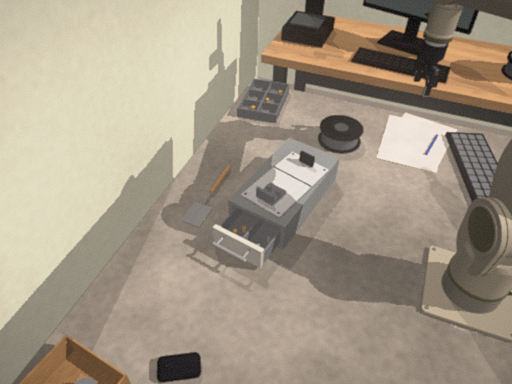

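The top picture shows the unit's top from u≈228 to 345, the drawer face at (197,195), the handle bar at (183,188), the plate line at (288,217), the tab at (311,226) and the scraper at (260,142). The unit points left and slightly up. Next I fit exact poses from depth.

Run:
```python
from h import *
p,d,K,E=shot('top','top1.png'); P=cloud(d,K,E)
roi=(P[...,0]>.35)&(P[...,0]<.8)&(P[...,1]>-.4)&(P[...,1]<.25)
def rect(m):
    m=m.astype(np.uint8); n,l,s,c=cv2.connectedComponentsWithStats(m); k=1+np.argmax(s[1:,4]); q=P[l==k]
    r=cv2.minAreaRect((q[:,:2]*1000).astype(np.float32)); return r,cv2.boxPoints(r),np.median(q[:,2]),s[k]
for nm,m in (('unit+plate',roi&(P[...,2]>.088)),('plate',roi&(P[...,2]>.1035)),('tall',roi&(P[...,2]>.12))):
    r,b,z,s=rect(m);print(nm,r,z,s);print(b)
z=P[...,2]
t=roi&(z>.12); n,l,s,c=cv2.connectedComponentsWithStats(t.astype(np.uint8))
for k in range(1,n):
  if s[k,4]>8: print('tall',s[k],np.nanmean(P[l==k],0))
f=roi&(P[...,1]>.08)&(z>.05)
n,l,s,c=cv2.connectedComponentsWithStats(f.astype(np.uint8))
for k in range(1,n):
  if s[k,4]>5: q=P[l==k];print('front',s[k],q.mean(0),cv2.minAreaRect((q[:,:2]*1000).astype(np.float32)))
c=cv2.resize(p[140:270,165:365],None,fx=4,fy=4,interpolation=cv2.INTER_CUBIC);cv2.imwrite('pics/crop1.png',c)
```

```text
unit+plate ((565.5966796875, -134.08297729492188), (361.47088623046875, 190.3508758544922), 79.05004119873047) 0.10405596367998293 [ 219  171  128   85 7345]
[[ 437.8231 -293.4491]
 [ 624.7083 -329.6066]
 [ 693.3703   25.2832]
 [ 506.485    61.4406]]
plate ((561.5283203125, -114.48683166503906), (280.4042663574219, 161.37625122070312), 70.67315673828125) 0.10759075899613357 [ 226  176   99   73 3550]
[[ 438.9865 -220.0837]
 [ 591.2686 -273.4923]
 [ 684.0702   -8.8899]
 [ 531.7881   44.5186]]
tall ((529.129150390625, -212.6791229248047), (12.671607971191406, 49.526283264160156), 73.6595458984375) 0.14314789416835416 [306 217   9  17  87]
[[ 503.5837 -211.792 ]
 [ 551.1095 -225.726 ]
 [ 554.6746 -213.5662]
 [ 507.1488 -199.6323]]
tall [238 193   8  20  54] [ 0.5938 -0.0093  0.1416]
tall [255 200   4   4  15] [ 0.5969 -0.0532  0.1255]
tall [251 210   5   5  18] [ 0.5644 -0.0427  0.1271]
tall [306 217   9  17  87] [ 0.5291 -0.2116  0.1412]
front [179 170  36  55 628] [0.6158 0.137  0.0758] ((610.390625, 133.73997497558594), (107.18677520751953, 166.56822204589844), 89.96727752685547)
```

View pics/crop1.png

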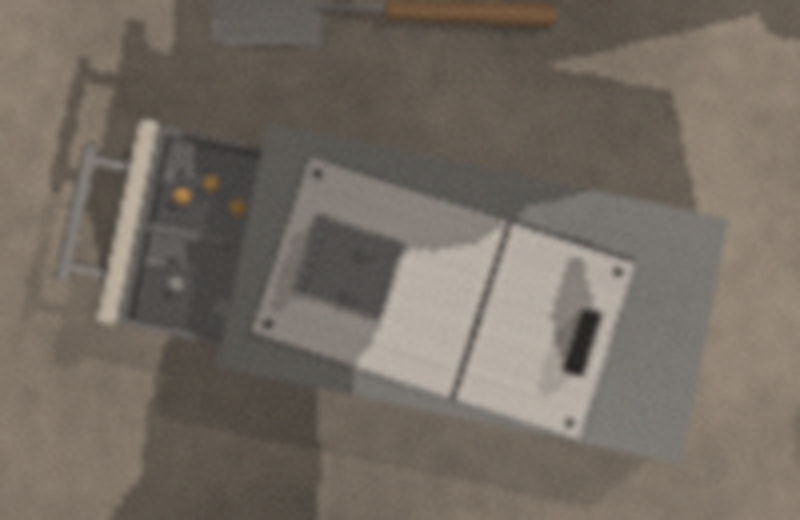

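The crop shows the plate yawed about 6° relative to the unit. The line runs (508,225)–(455,398), the handle bar (90,150)–(65,275), and the black tab is at (582,343). I'll turn these into numbers.

```bash
cat >> h.py <<'E'
UF=np.array([.5999,.0434]); ud=-np.array([.1899,.9818]); un=np.array([.9818,-.1899])  # front mid, unit +x, (+-)unit y
def atz(u,v,z,K,E):
    c=np.linalg.inv(E)[:3,3]; r=np.linalg.inv(E)[:3,:3]@np.linalg.inv(K)@[u,v,1]; return (c+r*(z-c[2])/r[2])[:3]
def tocmd(target,yaw_x):   # world target xyz, desired angle of tool x (deg) -> shift/turn in tool axes (tool down)
    from scipy.spatial.transform import Rotation as R
    o=monitor.get_obs(); r=R.from_quat(o['ee_rot']); s=r.inv().apply(np.array(target)-o['position'])
    a=np.deg2rad(yaw_x); M=R.from_matrix(np.array([[np.cos(a),np.sin(a),0],[np.sin(a),-np.cos(a),0],[0,0,-1]]).T)
    return s*1000,(r.inv()*M).as_rotvec(degrees=True)
E
python3 - <<'E'
from h import *
p=cv2.imread('pics/top1.png'); i=eyes.camera_info('top');K=np.array(i['intrinsics']);E=np.array(i['extrinsics'])
f=lambda a:(a[0]/4+165-.375,a[1]/4+140-.375)
h=[atz(*f(a),.072,K,E)[:2] for a in((90,150),(65,275))]; hm=(h[0]+h[1])/2
rel=hm-UF; print('handle',h,hm,'unit x',rel@ud,'y',rel@un,'len',np.linalg.norm(h[0]-h[1]))
# line: darkest column per row
g=cv2.cvtColor(p,cv2.COLOR_BGR2GRAY).astype(float); pts=[]
for v in range(199,237):
    uc=(508-(v*4-560-225)*53/173)/4+165; us=np.arange(int(uc)-3,int(uc)+5); wgt=np.clip(np.percentile(g[v,us],70)-g[v,us],0,None); pts.append(atz((wgt@us)/wgt.sum(),v,.106,K,E)[:2])
pts=np.array(pts,np.float32); l=cv2.fitLine(pts,cv2.DIST_HUBER,0,.01,.01).ravel(); print('line dir',l,'normal angle',np.degrees(np.arctan2(l[0],-l[1])),len(pts))
lm=(atz(*f((508,225)),.106,K,E)+atz(*f((455,398)),.106,K,E))[:2]/2
print('line mid',lm,'rel',(lm-UF)@ud,(lm-UF)@un)
tab=np.array([.529,-.2127]);print('tab rel',(tab-UF)@ud,(tab-UF)@un,'tab-line',np.linalg.norm(tab-lm), np.degrees(np.arctan2(*(lm-tab)[::-1])))
t=hm-ud*.075; print('pre',t); print(tocmd([*t,.25],-100.95))
E
```

```text
handle [array([0.6719, 0.1633]), array([0.5742, 0.1806])] [0.6231 0.1719] unit x -0.13060140476561524 y -0.0016690068306857756 len 0.09927104461828985
line dir [ 0.9541 -0.2996  0.5664 -0.1447] normal angle 72.56651 38
line mid [ 0.5504 -0.1407] rel 0.19012388985201362 -0.013640080927579247
tab rel 0.26490289 -0.020976229999999967 tab-line 0.07513824628775082 73.44997558291647
pre [0.6373 0.2456]
(array([-589.5346, -682.0267,  -44.2095]), array([-0.0024, -0.0049, 35.0019]))
```

>>> servo_tool(motion=[[0, 0, 0, -0.044, 0, 0, 0], [0, -0.04, -0.045, -0.044, 0, 0, 2], [0, -0.08, -0.09, -0.044, 0, 0, 5], [0, -0.12, -0.137, -0.044, 0, 0, 8], [0, -0.16, -0.183, -0.044, 0, 0, 12], [0, -0.2, -0.23, -0.044, 0, 0, 15], [0, -0.24, -0.276, -0.044, 0, 0, 18], [0, -0.28, -0.322, -0.044, 0, 0, 22], [0, -0.32, -0.368, -0.044, 0, 0, 25], [0, -0.36, -0.414, -0.044, 0, 0, 28], [0, -0.4, -0.46, -0.044, 0, 0, 30], [0, -0.44, -0.506, -0.044, 0, 0, 32], [0, -0.48, -0.554, -0.044, 0, 0, 33], [0, -0.52, -0.6, -0.044, 0, 0, 34], [0, -0.56, -0.645, -0.044, 0, 0, 35], [0, -0.59, -0.682, -0.044, 0, 0, 35], [0, -0.59, -0.682, -0.044, 0, 0, 35], [0, -0.59, -0.682, -0.044, 0, 0, 35]])

```text
clock: 3.3
position: [0.6371, 0.2454, 0.2496]
ee_rot: [-0.636, 0.771, -0.0, -0.0]
ft_force: [-0.2, -0.9, -0.2]
grip_width: -0.001
```

Run:
```python
from h import *
o=monitor.get_obs();print(o['clock'],o['position'],o['ft_force'],o['grip_width'])
hm=np.array([.6231,.1719]);print(tocmd([*(hm-ud*.055),.05],-100.95))
```

```text
3.3 [0.6371 0.2454 0.2496] [-0.1781 -0.8924 -0.2033] -0.0011889558948967142
(array([ 19.7319,  -0.2045, 199.6054]), array([ 0.0042, -0.0345, -0.0144]))
```

>>> servo_tool(motion=[[0, 0, 0, 0.06, 0, 0, 0], [0, 0, 0, 0.12, 0, 0, 0], [0, 0, 0, 0.17, 0, 0, 0], [0, 0, 0, 0.2, 0, 0, 0], [0, 0, 0, 0.2, 0, 0, 0], [0, 0.03, 0, 0.2, 0, 0, 0], [0, 0.045, 0, 0.2, 0, 0, 0], [0, 0.06, 0, 0.2, 0, 0, 0], [0, 0.075, 0, 0.2, 0, 0, 0], [0, 0.09, 0, 0.2, 0, 0, 0], [0, 0.105, 0, 0.2, 0, 0, 0], [0, 0.12, 0, 0.2, 0, 0, 0], [0, 0.13, 0, 0.2, 0, 0, 0], [0, 0.135, 0, 0.2, 0, 0, 0], [0, 0.14, 0, 0.2, 0, 0, 0], [0, 0.145, 0, 0.2, 0, 0, 0], [0, 0.145, 0, 0.2, 0, 0, 0]])

```text
clock: 5.42
position: [0.6095, 0.1031, 0.0497]
ee_rot: [-0.636, 0.771, -0.0, -0.0]
ft_force: [-0.4, -0.1, -0.2]
grip_width: -0.001
```

Run:
```python
from h import *
o=monitor.get_obs();print(o['clock'],o['position'],o['ft_force'],(o['position'][:2]-UF)@ud)
p,d,K,E=shot('side'); cv2.imwrite('pics/s2.png',cv2.resize(p[130:290,170:370],None,fx=4,fy=4,interpolation=cv2.INTER_CUBIC)[:600])
for r in models.boxes_of('side','drawer_handle')[:2]: q=w(r['point'],E);print(r['confidence'],q,(q[:2]-UF)@ud)
```

```text
5.425 [0.6095 0.1031 0.0497] [-0.3767 -0.0904 -0.2003] -0.06047941563326447
0.62 [0.5832 0.0848 0.0583] -0.037506002856472126
```

View pics/s2.png

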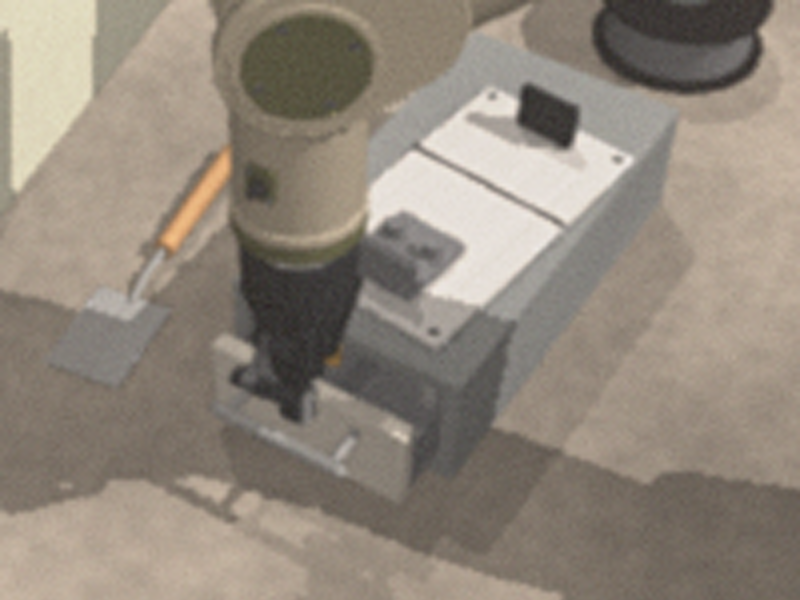

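Run:
```python
from h import *
p,d,K,E=shot('side'); P=cloud(d,K,E)
def pr(q):
    c=E@np.r_[q,1]; u=K@(c[:3]/c[2]); return (u[:2]-[170,130])*4
o=monitor.get_obs(); print('tcp crop px',pr(o['position']))
for k in range(0,61,15):
    a=k/1000
    print('open',k,'handle ends',[pr(np.r_[UF+ud*(-.035-a)+un*s,.069]).round() for s in(-.05,.05)],'face top',[pr(np.r_[UF+ud*(-a)+un*s,.09]).round() for s in(-.09,.09)])
print('front edge',[pr(np.r_[UF+un*s,.1]).round() for s in(-.095,.095)])
for uv in((300,400),(250,425),(330,460),(350,400),(380,455),(230,350)):
    q=P[uv[1]//4+130,uv[0]//4+170]; print(uv,q,(q[:2]-UF)@ud)
```

```text
tcp crop px [296.8551 440.5385]
open 0 handle ends [array([375., 428.]), array([256., 368.])] face top [array([453., 400.]), array([238., 297.])]
open 15 handle ends [array([364., 442.]), array([244., 382.])] face top [array([442., 414.]), array([226., 309.])]
open 30 handle ends [array([352., 456.]), array([232., 395.])] face top [array([431., 428.]), array([214., 322.])]
open 45 handle ends [array([341., 471.]), array([220., 409.])] face top [array([419., 443.]), array([201., 334.])]
open 60 handle ends [array([329., 485.]), array([207., 422.])] face top [array([408., 457.]), array([189., 347.])]
front edge [array([460., 394.]), array([232., 284.])]
(300, 400) [0.6044 0.1107 0.1029] -0.06696869246982311
(250, 425) [0.6391 0.1206 0.0729] -0.08326893269903267
(330, 460) [0.5755 0.1309 0.0755] -0.08130229717400295
(350, 400) [0.5783 0.0874 0.0894] -0.03908291786832491
(380, 455) [0.5491 0.0998 0.0609] -0.04570491306465349
(230, 350) [0.6751 0.073  0.0873] -0.0433500649399796
```

The drawer is still about 45 mm open. The side picture shows the fingers at (297,420) in the gap behind the bar, which runs (220,409)–(341,471), pressing on the face. I'll rise, back off, and come down outside the bar.

>>> servo_tool(motion=[[0, 0, 0, -0.05, 0, 0, 0], [0, 0, 0, -0.08, 0, 0, 0], [0, 0, 0, -0.08, 0, 0, 0], [0, -0.05, 0, -0.08, 0, 0, 0], [0, -0.075, 0, -0.08, 0, 0, 0], [0, -0.075, 0, -0.08, 0, 0, 0], [0, -0.075, 0, -0.04, 0, 0, 0], [0, -0.075, 0, 0, 0, 0, 0], [0, -0.075, 0, 0.005, 0, 0, 0], [0, -0.075, 0, 0.005, 0, 0, 0]])

```text
clock: 6.82
position: [0.6241, 0.1767, 0.0455]
ee_rot: [-0.636, 0.772, -0.0, 0.0]
ft_force: [-0.4, 0.0, 0.8]
grip_width: 0.002
```

Run:
```python
from h import *
o=monitor.get_obs();print(o['clock'],o['position'],o['ft_force'],(o['position'][:2]-UF)@ud)
p,d,K,E=shot('side'); cv2.imwrite('pics/s3.png',cv2.resize(p[130:290,170:370],None,fx=3,fy=3,interpolation=cv2.INTER_CUBIC))
```

```text
6.825 [0.6241 0.1767 0.0455] [-0.3841  0.0422  0.7919] -0.13551878600761508
```

View pics/s3.png

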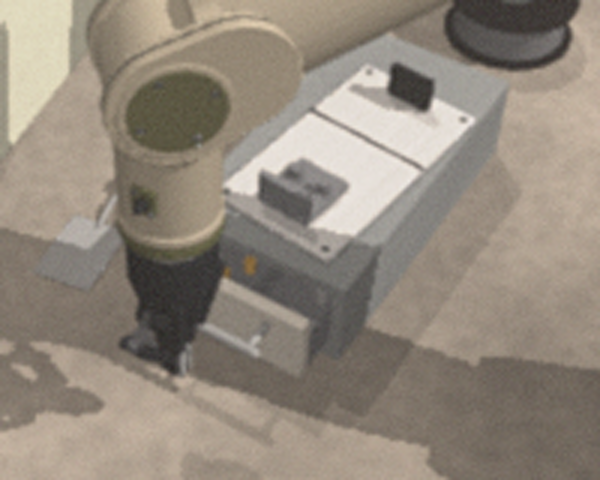

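The fingers, tip at (180,370), are now clearly outside the bar at (205,330)–(260,352). I push in short steps.

>>> servo_tool(motion=[[0, 0.02, 0, 0, 0, 0, 0], [0, 0.03, 0, 0, 0, 0, 0], [0, 0.04, 0, 0, 0, 0, 0], [0, 0.05, 0, 0, 0, 0, 0], [0, 0.055, 0, 0, 0, 0, 0], [0, 0.055, 0, 0, 0, 0, 0]])

```text
clock: 7.62
position: [0.6133, 0.1228, 0.0448]
ee_rot: [-0.636, 0.771, -0.0, -0.0]
ft_force: [-0.4, -0.1, -0.5]
grip_width: 0.002
```

Run:
```python
from h import *
o=monitor.get_obs();print(o['clock'],o['position'],o['ft_force'],(o['position'][:2]-UF)@ud)
p,d,K,E=shot('side'); cv2.imwrite('pics/s4.png',cv2.resize(p[130:290,170:370],None,fx=3,fy=3,interpolation=cv2.INTER_CUBIC))
```

```text
7.625 [0.6133 0.1228 0.0448] [-0.3652 -0.1102 -0.5445] -0.08051239873803451
```

View pics/s4.png

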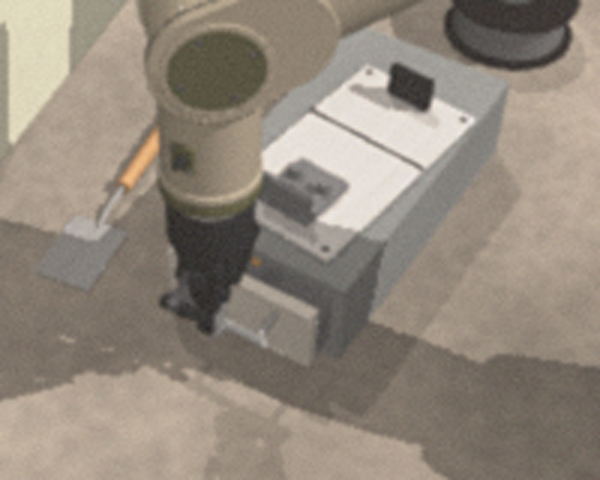

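The bar's end moved to (265,343), so the drawer is about 30 mm open and following. I continue.

>>> servo_tool(motion=[[0, 0.008, 0, 0, 0, 0, 0], [0, 0.014, 0, 0, 0, 0, 0], [0, 0.019, 0, 0, 0, 0, 0], [0, 0.024, 0, 0, 0, 0, 0], [0, 0.028, 0, 0, 0, 0, 0], [0, 0.028, 0, 0, 0, 0, 0], [0, 0.028, 0, 0, 0, 0, 0]])

```text
clock: 8.55
position: [0.6081, 0.0953, 0.0448]
ee_rot: [-0.636, 0.771, -0.0, -0.0]
ft_force: [0.4, 0.3, 0.4]
grip_width: 0.0
```

>>> servo_tool(motion=[[0, -0.03, 0, 0, 0, 0, 0], [0, -0.06, 0, -0.05, 0, 0, 0], [0.3, -0.06, 0, -0.11, 0, 0, 0], [0.7, -0.06, 0, -0.17, 0, 0, 0], [1, -0.06, 0, -0.2, 0, 0, 0], [1, -0.06, 0, -0.2, 0, 0, 0]])

```text
clock: 9.3
position: [0.6205, 0.1553, 0.2477]
ee_rot: [-0.636, 0.771, -0.001, 0.002]
ft_force: [-0.0, -0.8, -0.7]
grip_width: 0.847
```

Run:
```python
from h import *
o=monitor.get_obs();print(o['clock'],o['position'],o['ft_force'],(o['position'][:2]-UF)@ud)
p,d,K,E=shot('side'); cv2.imwrite('pics/s5.png',cv2.resize(p[130:290,170:370],None,fx=3,fy=3,interpolation=cv2.INTER_CUBIC))
# target above tab
print(tocmd([.529,-.2125,.22],-106.7))
```

```text
9.3 [0.6205 0.1553 0.2477] [-0.0217 -0.7636 -0.6825] -0.11376130115863607
(array([377.8758,  19.3706,  25.4309]), array([-0.0925,  0.0188,  5.7522]))
```

View pics/s5.png

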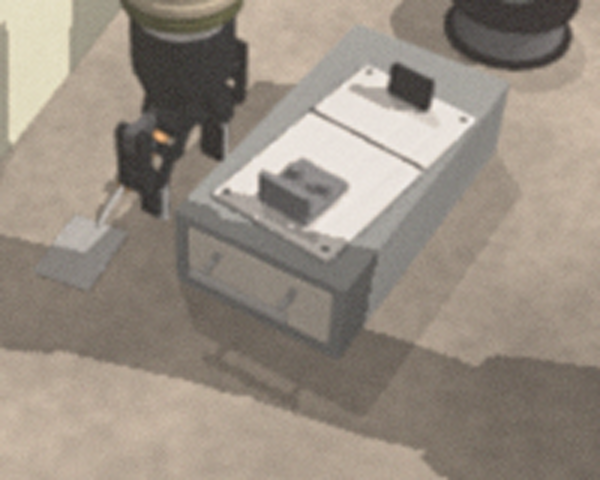

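The drawer face is flush with the front, so it is snapped shut. Next I go above the tab.

>>> servo_tool(motion=[[1, 0.05, 0, 0, 0, 0, 1], [1, 0.1, 0.005, 0, 0, 0, 2], [1, 0.15, 0.01, 0, 0, 0, 3], [1, 0.2, 0.015, 0, 0, 0, 4], [1, 0.25, 0.019, 0, 0, 0, 5], [1, 0.3, 0.019, 0, 0, 0, 5.8], [1, 0.35, 0.019, 0, 0, 0, 5.8], [1, 0.378, 0.019, 0.01, 0, 0, 5.8], [1, 0.378, 0.019, 0.025, 0, 0, 5.8], [1, 0.378, 0.019, 0.07, 0, 0, 5.8], [1, 0.378, 0.019, 0.11, 0, 0, 5.8], [1, 0.378, 0.019, 0.132, 0, 0, 5.8], [1, 0.378, 0.019, 0.132, 0, 0, 5.8]])

```text
clock: 10.98
position: [0.5275, -0.211, 0.1102]
ee_rot: [-0.597, 0.802, 0.002, -0.001]
ft_force: [0.7, 0.7, 0.5]
grip_width: 1.002
```

Run:
```python
from h import *
o=monitor.get_obs();print(o['clock'],o['position'],o['ft_force'])
p,d,K,E=shot('side'); cv2.imwrite('pics/s6.png',cv2.resize(p[110:270,200:400],None,fx=3,fy=3,interpolation=cv2.INTER_CUBIC))
print(tocmd([.529,-.2125,.114],-106.8))
```

```text
10.975 [ 0.5275 -0.211   0.1102] [0.7471 0.6669 0.5266]
(array([ 0.8166, -0.768 , -2.0756]), array([0.1228, 0.0392, 0.131 ]))
```

View pics/s6.png

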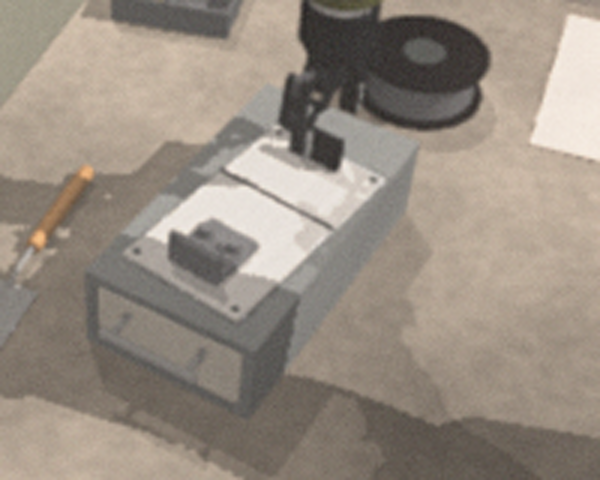

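The gripper straddles the tab at (328,147), with the front finger at (298,130). I'll check the sideways alignment numerically.

Run:
```python
from h import *
p,d,K,E=shot('side'); P=cloud(d,K,E)
o=monitor.get_obs(); c=o['position'][:2]; a=np.deg2rad(-106.8); X=np.array([np.cos(a),np.sin(a)]); Y=np.array([np.sin(a),-np.cos(a)])
def pr(q):
    c=E@np.r_[q,1]; u=K@(c[:3]/c[2]); return ((u[:2]-[200,110])*3).round()
print('tab corners',[pr(np.r_[np.array([.529,-.2125])+Y*s-X*.006,z]) for s in(-.025,.025) for z in (.106,.144)])
print('finger tip exp',pr(np.r_[c-X*.045,.123]),pr(np.r_[c-X*.045,.14]))
q=P.reshape(-1,3); g=p.reshape(-1,3).max(1)
m=(np.abs(q[:,0]-.53)<.12)&(np.abs(q[:,1]+.2)<.1)&(q[:,2]>.112)&(q[:,2]<.2)
L=np.c_[(q[m,:2]-c)@X,(q[m,:2]-c)@Y,q[m,2]]
for lo in np.arange(.112,.2,.01):
    s=L[(L[:,2]>=lo)&(L[:,2]<lo+.01)]
    for nm,t in (('fr',s[(s[:,0]<-.02)&(s[:,0]>-.08)]),('tab',s[np.abs(s[:,0])<.015])):
        if len(t): print(round(lo,3),nm,len(t),'x',np.percentile(t[:,0],[5,95]),'y',np.percentile(t[:,1],[5,95]))
```

```text
tab corners [array([295., 156.]), array([299., 128.]), array([335., 176.]), array([339., 148.])]
finger tip exp [295. 173.] [297. 160.]
0.112 fr 3 x [-0.051  -0.0394] y [-0.068  -0.0041]
0.112 tab 34 x [-0.0056  0.0033] y [-0.0105  0.0224]
0.122 tab 27 x [-0.0047  0.0029] y [-0.0084  0.0224]
0.132 tab 29 x [-0.0048  0.0045] y [-0.0095  0.0223]
0.142 fr 1 x [-0.0475 -0.0475] y [0.0006 0.0006]
0.142 tab 32 x [-0.0031  0.0077] y [-0.0132  0.0201]
0.152 fr 6 x [-0.0532 -0.0481] y [-0.0057  0.0113]
0.162 fr 24 x [-0.0575 -0.0439] y [-0.0054  0.0113]
0.172 fr 18 x [-0.0577 -0.0475] y [-0.0037  0.0118]
0.182 fr 11 x [-0.0568 -0.0429] y [-0.002   0.0115]
0.192 fr 4 x [-0.0544 -0.048 ] y [0.0081 0.0136]
```

The tab is centred between the fingers to within about 3 mm. Closing the grip.

>>> servo_tool(motion=[[0.6, 0, 0, 0, 0, 0, 0], [0.3, 0, 0, 0, 0, 0, 0], [0.1, 0, 0, 0, 0, 0, 0], [0, 0, 0, 0, 0, 0, 0], [0, 0, 0, 0, 0, 0, 0], [0, 0, 0, 0, 0, 0, 0], [0, 0, 0, 0, 0, 0, 0], [0, 0, 0, 0, 0, 0, 0]], grip_force=80)

```text
clock: 12.08
position: [0.5291, -0.2132, 0.1134]
ee_rot: [-0.596, 0.803, -0.0, -0.0]
ft_force: [-2.1, 0.2, 5.3]
grip_width: 0.102
```

Run:
```python
from h import *
o=monitor.get_obs();print(o['clock'],o['position'],o['ft_force'],o['torque'],o['grip_width'])
# plate x (tab) in world now = tcp; tab -> line offset 78mm after rotating to unit heading
c=o['position'][:2]; print('tab rel unit',(c-UF)@ud,(c-UF)@un)
q=UF+ud*.078+un*((c-UF)@un+.000); print('goal',q, tocmd([*q,o['position'][2]],-100.95))
```

```text
12.075 [ 0.5291 -0.2132  0.1134] [-2.0725  0.1755  5.3214] [-0.0754  0.4613 -0.1428] 0.1018819902937102
tab rel unit 0.26538591178821275 -0.020788133220866763
goal [ 0.5647 -0.0292] (array([-186.4198,   19.0145,   -0.1062]), array([-0.037 , -0.0306, -5.821 ]))
```

Grip is on and the tab is held at the expected place. Sliding most of the way, with the 6° yaw correction included.

>>> servo_tool(motion=[[0, -0.005, 0.0005, 0, 0, 0, -0.3], [0, -0.015, 0.0015, 0, 0, 0, -0.8], [0, -0.027, 0.003, 0, 0, 0, -1.4], [0, -0.04, 0.004, 0, 0, 0, -2], [0, -0.053, 0.0055, 0, 0, 0, -2.6], [0, -0.066, 0.007, 0, 0, 0, -3.2], [0, -0.079, 0.008, 0, 0, 0, -3.8], [0, -0.092, 0.0095, 0, 0, 0, -4.4], [0, -0.105, 0.011, 0, 0, 0, -5], [0, -0.118, 0.012, 0, 0, 0, -5.5], [0, -0.131, 0.0135, 0, 0, 0, -5.8], [0, -0.142, 0.0145, 0, 0, 0, -5.8], [0, -0.152, 0.0155, 0, 0, 0, -5.8], [0, -0.16, 0.0163, 0, 0, 0, -5.8], [0, -0.16, 0.0163, 0, 0, 0, -5.8]])

```text
clock: 13.95
position: [0.56, -0.0549, 0.1133]
ee_rot: [-0.637, 0.771, -0.001, 0.0]
ft_force: [0.2, -0.6, 5.5]
grip_width: 0.101
```

```bash
cat > m.py <<'E'
from h import *
import sys
def run(tag):
    o=monitor.get_obs();c=o['position'][:2];print(o['clock'],o['position'],o['ft_force'],o['torque'],o['grip_width'],'tab rel',(c-UF)@ud,(c-UF)@un)
    for n in('top','side'):
        p,d,K,E=shot(n,f'{tag}_{n}.png')
        for r in models.boxes_of(n,'plate_line')[:1]: q=w(r['point'],E);print(n,round(r['confidence'],2),q,'rel',(q[:2]-UF)@ud,(q[:2]-UF)@un)
        if n=='top':
            print('f',UF)
            cv2.imwrite(f'pics/{tag}.png',cv2.resize(p[140:270,165:365],None,fx=4,fy=4,interpolation=cv2.INTER_CUBIC))
        else: cv2.imwrite(f'pics/{tag}s.png',cv2.resize(p[110:290,170:370],None,fx=3,fy=3,interpolation=cv2.INTER_CUBIC))
run(sys.argv[1])
E
python3 m.py a
```

```text
13.95 [ 0.56   -0.0549  0.1133] [ 0.2039 -0.586   5.5235] [-0.2247 -0.0322 -0.0496] 0.1012753721753848 tab rel 0.10412207911139608 -0.020461078564016598
top 0.59 [0.5867 0.0889 0.1006] rel -0.042135906028082 -0.02159047501454955
f [0.5999 0.0434]
side 0.81 [0.5791 0.0667 0.1067] rel -0.018956612161140474 -0.02489290209339972
```

View pics/as.png

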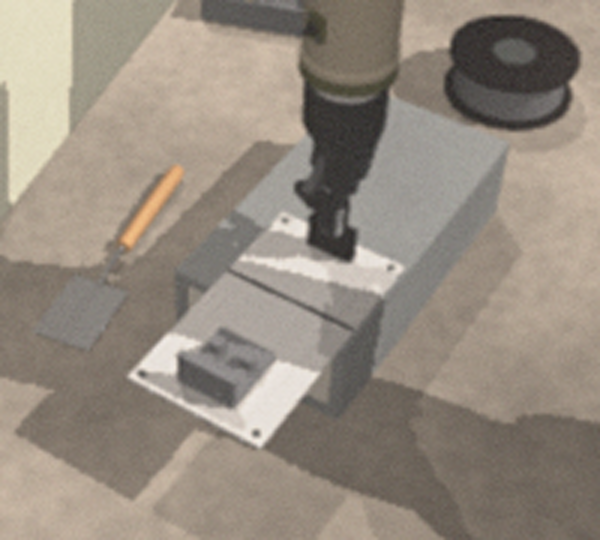

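The line, (232,270)–(352,328), is about 27 mm short of the front edge, parallel to it, and the plate is level. I'll measure the line precisely in both views.

```bash
cat > l.py <<'E'
from h import *
import sys
def line(n,f,pred):   # pred: predicted unit-x of line
    p=cv2.imread(f); g=cv2.GaussianBlur(cv2.cvtColor(p,cv2.COLOR_BGR2GRAY),(0,0),.6).astype(np.float32)
    i=eyes.camera_info(n);K=np.array(i['intrinsics']);E=np.array(i['extrinsics'])
    def pr(q):
        c=E@np.r_[q,1]; return (K@(c[:3]/c[2]))[:2]
    xs=np.arange(-.022,.022,.0005); out=[]
    for s in np.arange(-.08,.045,.004):
        uv=np.array([pr(np.r_[UF+ud*(pred+x)+un*s,.106]) for x in xs],np.float32)
        v=cv2.remap(g,uv[:,:1],uv[:,1:],cv2.INTER_LINEAR).ravel(); k=v.argmin()
        depth=np.median(v)-v[k]
        if depth>8 and 4<k<len(xs)-5: out.append((s,pred+xs[k]))
    out=np.array(out); s0=-.0205
    l=cv2.fitLine(out.astype(np.float32),cv2.DIST_HUBER,0,.001,.001).ravel()
    print(n,len(out),'slope deg',np.degrees(np.arctan(l[1]/l[0])),'x at mid',l[3]+(s0-l[2])*l[1]/l[0],'s range',out[:,0].min(),out[:,0].max(), 'resid',np.std(out[:,1]-l[3]-(out[:,0]-l[2])*l[1]/l[0]))
    # front-edge check: unit body z=.1, outside plate
    return K,E,g,pr
t,pred=sys.argv[1],float(sys.argv[2])
for n in('top','side'):
    K,E,g,pr=line(n,f'pics/{t}_{n}.png',pred)
    for s in (-.092,.058,.066,.074,.082,.09):
        x=np.arange(-.025,.025,.001); uv=np.array([pr(np.r_[UF+ud*a+un*s,.1]) for a in x],np.float32)
        v=cv2.remap(g,uv[:,:1],uv[:,1:],cv2.INTER_LINEAR).ravel(); v=cv2.GaussianBlur(v[:,None],(1,5),0).ravel(); gr=np.diff(v); k=np.abs(gr).argmax(); print('  edge s',s,'x',round(float(x[k]+.0005),4),'g',round(float(gr[k]),1))
E
python3 l.py a 0.026
```

```text
top 29 slope deg 2.6622388 x at mid 0.02717434 s range -0.08 0.04400000000000011 resid 0.007032301407238626
  edge s -0.092 x 0.0215 g -2.2
  edge s 0.058 x -0.0005 g 1.9
  edge s 0.066 x 0.0015 g 1.6
  edge s 0.074 x 0.0005 g 1.0
  edge s 0.082 x 0.0005 g 1.0
  edge s 0.09 x -0.0005 g 0.8
side 32 slope deg 0.48471662 x at mid 0.027889 s range -0.08 0.04400000000000011 resid 0.0006873767896193941
  edge s -0.092 x -0.0225 g -2.6
  edge s 0.058 x -0.0045 g -2.3
  edge s 0.066 x -0.0195 g 4.2
  edge s 0.074 x -0.0125 g 2.2
  edge s 0.082 x 0.0035 g 2.3
  edge s 0.09 x 0.0055 g 2.3
```

>>> servo_tool(motion=[[0, -0.006, 0, 0, 0, 0, 0], [0, -0.013, 0, 0, 0, 0, 0], [0, -0.019, 0, 0, 0, 0, 0], [0, -0.024, 0, 0, 0, 0, 0], [0, -0.027, 0, 0, 0, 0, 0], [0, -0.027, 0, 0, 0, 0, 0], [0, -0.027, 0, 0, 0, 0, 0], [0, -0.027, 0, 0, 0, 0, 0], [0, -0.027, 0, 0, 0, 0, 0]])

```text
clock: 15.28
position: [0.565, -0.0298, 0.1134]
ee_rot: [-0.636, 0.772, -0.001, -0.0]
ft_force: [-0.8, -4.4, 6.1]
grip_width: 0.098
```

```bash
python3 m.py b; python3 l.py b 0.0
python3 - <<'E'
from h import *
p,d,K,E=shot('side'); P=cloud(d,K,E).reshape(-1,3); x=(P[:,:2]-UF)@ud; s=(P[:,:2]-UF)@un
m=(x>-.155)&(x<.06)&(s>-.08)&(s<.04)&(P[:,2]>.098)&(P[:,2]<.114)
A=np.c_[x[m],s[m],np.ones(m.sum())]; c=np.linalg.lstsq(A,P[m,2],rcond=None)[0]; print('plane tilt deg',np.degrees(np.arctan(c[:2])),c[2],m.sum())
E
```

```text
15.275 [ 0.565  -0.0298  0.1134] [-0.8353 -4.4199  6.0614] [-0.9666  0.1707  0.0015] 0.09789441135078518 tab rel 0.07854757464318879 -0.020380677169936835
top 0.61 [0.5934 0.1203 0.1027] rel -0.07423048292956422 -0.021029040595030902
f [0.5999 0.0434]
side 0.59 [0.583  0.0911 0.1053] rel -0.04364881886020608 -0.025657841822334302
top 32 slope deg 2.1684523 x at mid 0.0011507759 s range -0.08 0.04400000000000011 resid 0.0039090660434746545
  edge s -0.092 x 0.0005 g 1.8
  edge s 0.058 x -0.0005 g 2.0
  edge s 0.066 x 0.0015 g 1.5
  edge s 0.074 x 0.0035 g 1.0
  edge s 0.082 x -0.0045 g 0.7
  edge s 0.09 x 0.0015 g 0.7
side 32 slope deg -0.0347409 x at mid 0.0020910867 s range -0.08 0.04400000000000011 resid 0.0006994952463144199
  edge s -0.092 x -0.0205 g -2.4
  edge s 0.058 x 0.0135 g 3.0
  edge s 0.066 x -0.0185 g 4.2
  edge s 0.074 x 0.0045 g 2.4
  edge s 0.082 x 0.0035 g 2.1
  edge s 0.09 x 0.0055 g 2.3
plane tilt deg [-0.0653  0.0532] 0.10759776944446905 2181
```

View pics/bs.png

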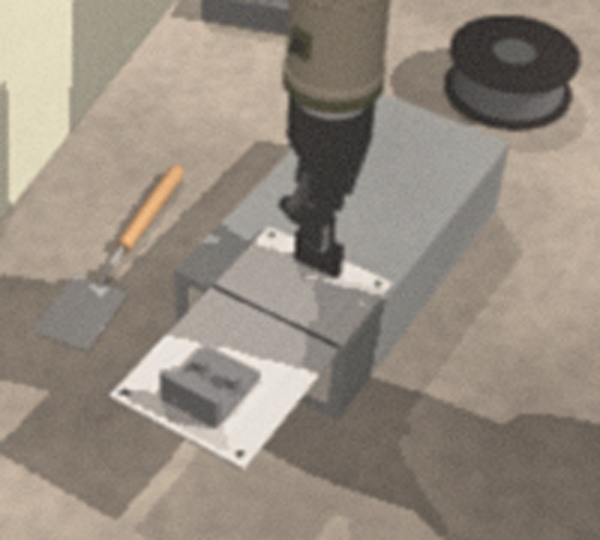

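The line, (215,288)–(338,345), now lies on the front edge. The plate is level (0.1°), parallel within about 0.1°, and gripped. I let it settle, then hand in.

>>> servo_tool(motion=[[0, 0, 0, 0, 0, 0, 0], [0, 0, 0, 0, 0, 0, 0], [0, 0, 0, 0, 0, 0, 0], [0, 0, 0, 0, 0, 0, 0], [0, 0, 0, 0, 0, 0, 0], [0, 0, 0, 0, 0, 0, 0]])

```text
clock: 16.27
position: [0.565, -0.0298, 0.1134]
ee_rot: [-0.636, 0.772, -0.001, -0.0]
ft_force: [-1.2, -4.1, 5.8]
grip_width: 0.104
```

```bash
python3 m.py c | head -1; python3 l.py c 0.0 | grep slope; python3 -c "
from h import *
print(ticket.hand_in())"
```

```text
16.275 [ 0.565  -0.0298  0.1134] [-1.236  -4.0982  5.8022] [-0.9943  0.1322  0.0024] 0.10411741779079348 tab rel 0.07851594124707818 -0.02033434451214819
top 32 slope deg 1.3107952 x at mid 0.00068636076 s range -0.08 0.04400000000000011 resid 0.003967989964337948
side 32 slope deg 0.037312828 x at mid 0.002059573 s range -0.08 0.04400000000000011 resid 0.0007123286684382713
the job is handed in; nothing more can be done
None
```

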